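# Check the mixer's two hand levers

## Robot

A 6-joint arm with a two-finger parallel gripper is mounted at the origin on the work surface. World frame = base frame: x ahead of the robot, y to its left, z up, the work surface at z = 0. Lengths are in m, angles in degrees, forces in N, time in s.
With the tool pointing down it reaches from about 0.4 to 0.825 m from the base axis. Payload 7 kg.
Tool frame: the origin (TCP) lies on the centre line of the jaws, within the pads' length; the fingertips stand 8 mm ahead of it and the grasp point (between the pads) lies 11 mm behind it; z points along the fingers, y is the line along which they close (so a half turn about z gives the same grasp; the last joint's range is limited). The gripper opens to 88 mm and grips with 3 to 60 N. Pads are 19 mm wide; open, the fingers measure 130 mm over their backs; the gripper's body (78 mm by 193 mm) begins 47 mm behind the grasp point.
Start: joints at [-47.321, 20.546, 0.682, 0, -70.136, -16.507], TCP at [0.298, -0.606, 0.235] pointing down, gripper open.
Joint ranges: [-176.03, 176.03], [-82.01, 121.73], [-58.28, 71.71], [-173.87, 95.51], [-174.79, -0.11], [-173.66, 173.66]. Speed limits (degrees/s): [136.94, 136.94, 172.46, 180, 180, 180].

## Interface

Orientations are given as [roll, pitch, yaw] about the fixed x, y, z axes, in that order (R = Rz(yaw) Ry(pitch) Rx(roll)).
In Python, from plant import ctrl, vision gives the robot as it stands. The module is installed in compiled form; this text tells all that it offers.
- The arm moves only by the tool move_arm, never from a script. Its argument "moves" is one flat list of numbers, 7 for each row, row after row: the finger opening in cm, from 0 to 8.76, then the shift along the tool's x, y, z in cm, then the turn, a rotation vector about the tool's x, y, z in rad. A call has 1 to 8 rows; each row shifts and turns the commanded pose from where the row before left it, along the tool's axes as they then stand; what a row does not reach is not made up. A row lasts 1/10 s, in which the tool goes at most 50 mm and 8.59 degrees, less where a joint would pass 70% of its speed; a pose out of reach is approached as far as the arm can. A call with a gripper value outside its range is refused whole. The fingers move at their own pace and stop on an object; the grip force is fixed at half the most. Time passes only in rows, so rows that do not move let the fingers close. It gives the time, the measured TCP pose, the force, the opening and the grip force at its end, in the units of the state.
- ctrl.get_obs(): the state, without advancing time (a new reading comes with each control period).
- vision.snapshot(name): name is "scene" or "top" or "wrist"; returns (picture, depth): 384x512x3 uint8, red, green, blue; 384x512 float32, m along the optical axis (not along the pixel's ray), 0 where there is no reading.
- vision.camera_model(name): a dict with "vertical_fov" (degrees; the focal length in pixels is half the picture's height over the tangent of half this angle, whatever the lens; pixels are square), "cx", "cy" (the principal point, pixels), "cam_to_world" (4x4, takes a point from camera to world coordinates). Camera axes: x right, y down, z forward; pixel columns grow to the right and rows downward; lengths in m; the calibration is good to about 2 mm. A picture is of the moment at which its call begins: read the wrist's pose just before it. camera_model takes no time and is no camera call; for the wrist camera it gives the pose at the moment of the call.
- ctrl.close_job(): hands the job in; it is judged then, once.
The state is a dict: "clock": time; "joint_pos": joint angles; "qvel": joint speeds; "tau": joint torques, N m; "tool_pos": TCP position; "orientation": TCP orientation; "force": force on the tool from outside, world axes, zero at the start; "moment": the same for the moment, N m; "opening": finger opening in m; "gripper_force": force on a finger pad.
Only numpy, scipy, OpenCV 4.12 (cv2) and the standard library are available. Lean on these libraries where they do the work, as an engineer would, in place of code of your own. Each camera call takes 0.05 s, during which the arm holds its last target. There are 200 camera calls.

## Task

Check the two sprung hand levers before the mixer is used: with the backs of closed fingers, press the long lever in until it stops short of its bar, hold it there a good second and let it spring back out; then do the same with the short lever. Press gently: do not lean on a lever once it has stopped, do not touch the bars, grasp nothing, and leave everything else on the bench where it is.

Things in the scene. Friction and masses are not known exactly. Their poses are not given: they have to be found in the camera images.
- long_stand: fixed hand-control stand with the long lever: grey foot 120 x 150 x 12 mm, post, and a level hand bar on top. Origin: centre of the foot's underside on the bench; x axis: the direction in which the lever is pressed, level, from the lever towards the bar; y: along the bar; z up. The lever's pivot stands at x -11, y +75, z 120 mm in this frame, in a dark steel bracket (z 98 to 140 mm, 22 mm wide along y) at that end of the bar. Nothing on the stand is higher than 140 mm
- long_bar: the long-lever stand's ribbed grey plastic hand bar, 28 mm thick, 170 mm long, its axis along y at x +20, z 120 mm of the stand's frame (this body's origin is the same as the stand's, on the bench)
- long_pad (a point): point on the outer (robot-side) face of the long lever, 20 mm short of its free end, at mid height (120 mm above the bench). It moves with the lever. The lever is a plain aluminium blade 130 mm from pivot to end, 10 mm thick, 22 mm high (z 109 to 131 mm), with a round end 14 mm across; it runs from the pivot to the stand's -y. Press here, along the stand's x axis; the point's own axes are those of the stand turned by the joint
- long_lever (a joint): angle of the long lever about its upright pivot, rad: 0 at rest (its free end stands away from the bar), 0.36 at its built-in stop, where it lies parallel to the bar with 12 mm of air between (10 mm at the rounded end). A spring brings it back; pressed at the pad point it takes about 2.5 N to start and 7 N to reach the stop, then it is hard
- short_stand: fixed hand-control stand with the short lever: grey foot 120 x 150 x 12 mm, post, and a level hand bar on top. Origin: centre of the foot's underside on the bench; x axis: the direction in which the lever is pressed, level, from the lever towards the bar; y: along the bar; z up. The lever's pivot stands at x -11, y -75, z 120 mm in this frame, in a dark steel bracket (z 98 to 140 mm, 22 mm wide along y) at that end of the bar. Nothing on the stand is higher than 140 mm
- short_bar: the short-lever stand's ribbed grey plastic hand bar, 28 mm thick, 170 mm long, its axis along y at x +20, z 120 mm of the stand's frame (this body's origin is the same as the stand's, on the bench)
- short_pad (a point): point on the outer (robot-side) face of the short lever, 20 mm short of its free end, at mid height (120 mm above the bench). It moves with the lever. The lever is a plain aluminium blade 80 mm from pivot to end, 10 mm thick, 22 mm high (z 109 to 131 mm), with a round end 14 mm across; it runs from the pivot to the stand's +y. Press here, along the stand's x axis; the point's own axes are those of the stand turned by the joint
- short_lever (a joint): angle of the short lever about its upright pivot, rad: 0 at rest (its free end stands away from the bar), 0.36 at its built-in stop, where it lies parallel to the bar with 12 mm of air between (10 mm at the rounded end). A spring brings it back; pressed at the pad point it takes about 3 N to start and 8 N to reach the stop, then it is hard
- bottle: bystander: small white sample bottle, 44 mm across, 100 mm tall, between the two control stands; origin at its underside
- mould: bystander: open dark steel cube mould, 90 x 90 x 60 mm, beyond the stands; origin at its underside
- jar: bystander: amber jar with steel lid, 60 mm across, 80 mm tall, beyond the stands; origin at its underside
- cup: bystander: white measuring cup, 80 mm across, 90 mm tall, left side; origin at its underside
- weight: bystander: brass knob weight, 50 mm across, 62 mm tall, right side; origin at its underside
- wrench: bystander: steel wrench 150 mm long lying near the robot, roughly across the robot's view; origin on the bench under its middle
- brush: bystander: brush 170 mm long lying near the robot, roughly across the robot's view; origin on the bench under its middle

How it is judged:
By the outcome, as a careful person would: the job done as asked, in the order asked, and still so for the second after the job is handed in, with the robot touching nothing.
It also fails if it takes over 48 s, if anything falls off the work surface, if the arm or the gripper's body presses on something with over 40 N, if the wrist force passes 120 N, or if a joint passes its speed limit or range.

## Working session

There is one attempt and no reset: what is moved stays moved. The work goes in short steps, Python scripts to look and compute and a tool call to move; the robot and the scene stay as the last step left them, time stands still between calls to the robot, and variables do not carry over. Pictures are saved under pics/ and viewed, at most 10 in all, crops included, and the job is handed in when it is done.

Besides the shell and the picture viewer there is one more tool, called after "Call:" by a JSON object that holds its "method" and its "body". move_arm: Moves the arm, as the interface text tells. Its arguments: {"type":"object","properties":{"moves":{"type":"array"}},"required":["moves"]}

```bash
mkdir -p pics; python3 - <<'E'
from plant import ctrl, vision
import cv2, numpy as np, pickle
o=ctrl.get_obs(); print(o)
for n in ["scene","top"]:
    p,d=vision.snapshot(n); m=vision.camera_model(n); print(n,m)
    cv2.imwrite(f"pics/{n}1.png",p[...,::-1]); pickle.dump((p,d,m),open(n+"1.pkl","wb"))
E
```

```text
{'clock': 0.0, 'joint_pos': array([-4.73194800e+01,  2.05910324e+01,  6.33231402e-01, -2.14370751e-02,
       -7.01333185e+01, -1.65074769e+01]), 'qvel': array([ 0.0024502 , -0.03455599, -0.0445941 ,  0.03678571,  0.06622594,
       -0.00719759]), 'tau': array([-1.84200426e-04, -5.82722247e+01,  2.93054473e+01,  6.99724987e+00,
        6.84153638e-03, -1.90401124e-04]), 'tool_pos': array([ 0.29751608, -0.60537153,  0.23361894]), 'orientation': array([ 1.79906910e+02, -6.57194190e-03, -1.53834253e+02]), 'force': array([-0.2428452 ,  0.35966153, -0.39574198]), 'moment': array([-0.00970423, -0.07867843, -0.0218297 ]), 'gripper_force': 0.0, 'opening': 0.08772105941563917}
scene {'vertical_fov': 49.968354858678595, 'cx': 258.99687022079195, 'cy': 192.1642305061223, 'cam_to_world': array([[ 0.86596551,  0.33638503, -0.37006601,  0.99308883],
       [ 0.49986798, -0.55948199,  0.66114439, -0.74797093],
       [ 0.01535381, -0.75751238, -0.65264021,  0.83737785],
       [ 0.        ,  0.        ,  0.        ,  1.        ]])}
top {'vertical_fov': 56.579581061384935, 'cx': 260.0430772290634, 'cy': 188.9829580839592, 'cam_to_world': array([[ 0.00712589, -0.99066509,  0.13613189,  0.45357585],
       [-0.99996426, -0.00767884, -0.00353719,  0.00445503],
       [ 0.0045495 , -0.13610182, -0.99068441,  1.00619   ],
       [ 0.        ,  0.        ,  0.        ,  1.        ]])}
```

View pics/top1.png

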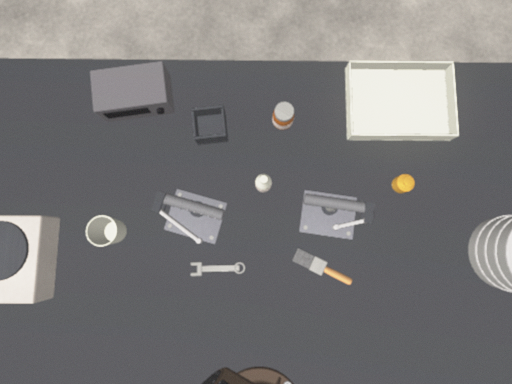

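View pics/scene1.png

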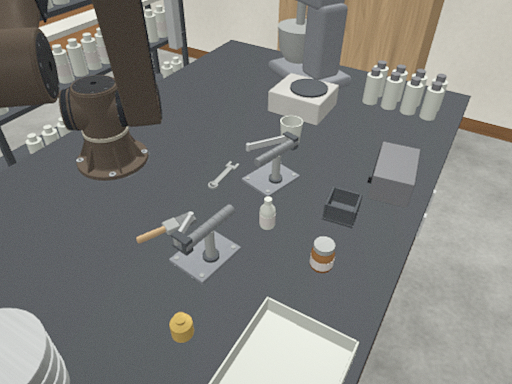

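The top view shows the long stand's foot near (196,216), with its lever running from (160,203) to (199,241). The short stand's foot is near (329,215), with its lever end near (335,228) and bracket near (371,213). The wrench and brush lie in front of them.

```bash
cat >h.py <<'E'
import numpy as np, cv2
def ray(m,u,v,z,H=384):
    f=H/2/np.tan(np.radians(m["vertical_fov"]/2)); T=m["cam_to_world"]
    d=np.stack([(np.asarray(u,float)-m["cx"])/f,(np.asarray(v,float)-m["cy"])/f,np.ones(np.shape(u))],-1)@T[:3,:3].T
    return T[:3,3]+d*((z-T[2,3])/d[...,2])[...,None]
def cloud(m,d,H=384):
    f=H/2/np.tan(np.radians(m["vertical_fov"]/2)); T=m["cam_to_world"]
    v,u=np.mgrid[:d.shape[0],:d.shape[1]]
    return np.stack([(u-m["cx"])/f*d,(v-m["cy"])/f*d,d],-1)@T[:3,:3].T+T[:3,3]
E
python3 - <<'E'
import pickle,cv2,numpy as np
from h import *
p,d,m=pickle.load(open("top1.pkl","rb"))
P=cloud(m,d); hsv=cv2.cvtColor(p,cv2.COLOR_RGB2HSV); V=hsv[...,2]
for name,(u0,u1,v0,v1) in dict(long=(148,235,185,250),short=(292,382,185,245)).items():
    s=np.s_[v0:v1,u0:u1]; z=P[s][...,2]; g=V[s]
    print(name,"z pct",np.percentile(z,[5,50,90,95,99]))
    def rep(mask,h,t):
        n,l,st,c=cv2.connectedComponentsWithStats(mask.astype(np.uint8)); k=1+np.argmax(st[1:,4])
        v,u=np.nonzero(l==k); X=ray(m,u+u0,v+v0,h)[:,:2]
        r=cv2.minAreaRect((X*1000).astype(np.float32)); print(t,len(u),"rect mm",np.round(r[0],1),np.round(r[1],1),round(r[2],1), "corners",np.round(cv2.boxPoints(r)).tolist())
    rep((z>.10)&(g<125),.134,"bar")
    rep((g>140),.131,"lever")
    rep((z<.03)&(g>60)&(g<150),.012,"foot")
a=p[180:255,145:240];b=p[180:255,290:385]
cv2.imwrite("pics/crop.png",cv2.resize(np.vstack([a,b])[...,::-1],None,fx=4,fy=4,interpolation=cv2.INTER_CUBIC)[:600])
print(V[185:250:5,150:235:5])
E
```

```text
long z pct [-0.00274788  0.00300546  0.13147047  0.13427982  0.14090667]
bar 383 rect mm [524.8 176.6] [175.7  51.5] 76.5 corners [[479.0, 97.0], [529.0, 85.0], [570.0, 256.0], [520.0, 268.0]]
lever 1792 rect mm [493.1 175.2] [153.2  88. ] 73.1 corners [[429.0, 115.0], [513.0, 89.0], [557.0, 236.0], [473.0, 261.0]]
foot 2978 rect mm [511.1 193.8] [177.8 243.5] 0.4 corners [[421.0, 315.0], [423.0, 71.0], [601.0, 73.0], [599.0, 316.0]]
short z pct [-0.00298581  0.00417887  0.13135665  0.1344093   0.14103876]
bar 313 rect mm [ 526.5 -199.9] [158.7  53.3] 82.2 corners [[489.0, -275.0], [542.0, -282.0], [564.0, -125.0], [511.0, -118.0]]
lever 1934 rect mm [ 504.  -175.4] [153.1  90.3] 81.9 corners [[448.0, -245.0], [538.0, -258.0], [559.0, -106.0], [470.0, -93.0]]
foot 2758 rect mm [ 521.  -214.3] [164.6 253.2] 0.4 corners [[438.0, -88.0], [440.0, -341.0], [604.0, -340.0], [602.0, -87.0]]
[[101  99  99 100 102 101 102  99 100  98  98 100 100 100  99 101 102]
 [ 98  98  96  99 102 105 154 105  98 100 101 100 101 100 102  99 100]
 [100 103 104 102 113 116 194 167 163 167 130  98 101  99  99 100 103]
 [ 99 106 103 166 165 157 142 119 108 151 166 164 165 156 107  99 101]
 [ 98 106  98  94 127 153 161 163 161 147 128 110 130 166 202 161  98]
 [ 97 108 141  99 160 174 166 163 147 156 163 161 152 138 112 111  99]
 [100 100 108 228 154 169 174 172 172 109 107 155 157 165 166 100 101]
 [100  99 100  95 232 140 176 173 174 173 170 171 169 169 163 100 102]
 [ 97 102  99 157 205 215 191 178 172 173 175 174 172 168 139 100 102]
 [ 98 100 100 123 176 178 185 223 164 174 179 172 175 171  99 101 101]
 [ 97  99  98 102 103  99 100 151 232 147 178 172 180 174 101 100 100]
 [101 100 100 101 105 101 104 100 101 221 214 179 175 158 103 102 102]
 [102 100 103 100  99 100 101 101 102  99 102 101 102 102 101 101  98]]
```

View pics/crop.png

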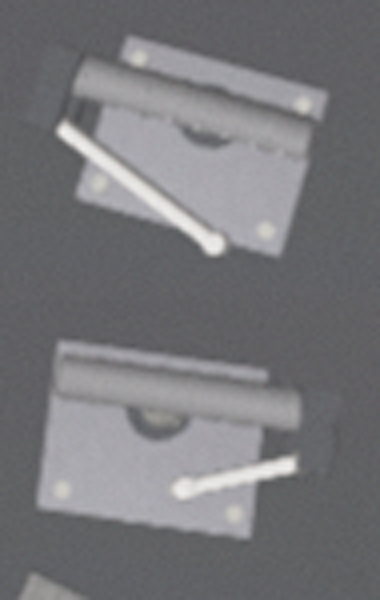

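The crop shows both brackets, bars and levers clearly. The long lever's round end is at about crop (213,243) and the short lever's at about (183,488).

```bash
cat >meas.py <<'E'
import pickle,cv2,numpy as np
from h import *
S={}
def run(p,d,m,boxes):
    P=cloud(m,d); V=cv2.cvtColor(p,cv2.COLOR_RGB2HSV)[...,2]
    for name,(u0,u1,v0,v1) in boxes.items():
        s=np.s_[v0:v1,u0:u1]; z=P[s][...,2]; g=V[s]
        n,l,st,c=cv2.connectedComponentsWithStats(((g>128)).astype(np.uint8)); k=1+np.argmax(st[1:,4])
        def X(mask,h):
            v,u=np.nonzero(mask); return (ray(m,u+u0,v+v0,h)[:,:2]*1000).astype(np.float32)
        F=X((l==k)&(z<.03)&(g<200),.012); r=cv2.minAreaRect(F); print(name,"foot",np.round(r[0],1),np.round(r[1],1),r[2])
        ang=r[2] if r[1][0]>r[1][1] else r[2]-90   # long side direction
        while ang<45: ang+=180
        while ang>135: ang-=180
        ph=np.radians(ang-90); ex=np.array([np.cos(ph),np.sin(ph)]); ey=np.array([-ex[1],ex[0]])
        B=X((z>.115)&(z<.15)&(g<185),.134); rb=cv2.minAreaRect(B); print(" bar/bracket rect",np.round(rb[0],1),np.round(rb[1],1),rb[2], "phi",ang-90)
        L=X((g>200)&(z>.09),.131); c=L.mean(0); vx,vy,_,_=cv2.fitLine(L,cv2.DIST_HUBER,0,.1,.01).ravel()
        o=np.array(r[0]); loc=np.stack([(L-o)@ex,(L-o)@ey],1)
        print(" lever ang rel bar",(np.degrees(np.arctan2(vy,vx))-ang+90)%180-90," lever local x,y min/max",loc.min(0),loc.max(0),"mean",loc.mean(0))
        sg=1 if name=="long" else -1; Lr=110 if name=="long" else 60; Le=Lr+13
        t=.36; e=np.array([-11-Le*np.sin(t),sg*(75-Le*np.cos(t))]); print(" expect end disc centre local",e," near end extent x",e[0]-7)
        pad=np.array([-11-Lr*np.sin(t)-5*np.cos(t),sg*(75-Lr*np.cos(t)-5*np.sin(t))*1.0]); 
        print(" origin",o," pad rest world",o+pad[0]*ex+pad[1]*ey," local",pad)
E
python3 - <<'E'
from meas import *
p,d,m=pickle.load(open("top1.pkl","rb"))
run(p,d,m,dict(long=(148,235,185,250),short=(292,382,185,245)))
E
```

```text
long foot [487.8 200.7] [173.6  81.3] 74.32466888427734
 bar/bracket rect [503.1 183.4] [174.3  93.3] 73.95103454589844 phi -15.675331115722656
 lever ang rel bar -20.476868  lever local x,y min/max [-30.42826864 -64.06831374] [16.89671476 51.12254818] mean [-7.60963792 -9.31149888]
 expect end disc centre local [-54.32973069 -40.11530931]  near end extent x -61.329730692836065
 origin [487.79949951 200.7071991 ]  pad rest world [427.36695839 186.80827314]  local [-54.42964978 -29.71002177]
short foot [ 519.2 -200.8] [175.  120.2] 81.98429107666016
 bar/bracket rect [ 519.9 -191.4] [174.4  70.5] 82.66999053955078 phi -8.015708923339844
 lever ang rel bar 20.320023  lever local x,y min/max [-44.67690408 -53.25976133] [-13.19009257  18.04770177] mean [-28.58644122 -15.45885452]
 expect end disc centre local [-36.71601903  -6.67953187]  near end extent x -43.716019029081565
 origin [ 519.17224121 -200.80525208]  pad rest world [ 480.33361364 -212.58936689]  local [-36.81593811 -17.08481941]
```

```bash
python3 - <<'E'
from meas import *
p,d,m=pickle.load(open("top1.pkl","rb"))
print("foot centres by corners",ray(m,np.array([195.5,328.0]),np.array([216.1,214.6]),.012))
V=cv2.cvtColor(p,cv2.COLOR_RGB2HSV)[...,2]
for name,ph,sg,(u0,u1,v0,v1) in [("long",-15.7,1,(148,235,185,250)),("short",-8.,-1,(292,382,185,245))]:
    n,l,st,c=cv2.connectedComponentsWithStats((V[v0:v1,u0:u1]>200).astype(np.uint8)); k=1+np.argmax(st[1:,4])
    v,u=np.nonzero(l==k); L=ray(m,u+u0,v+v0,.131)[:,:2]*1000
    la=np.radians(ph-90*sg-sg*20.63)  # direction pivot->end
    e=np.array([np.cos(la),np.sin(la)]); nrm=np.array([-e[1],e[0]])
    s=L@e; end=s.max(); mid=np.median(L[(s<end-25)]@nrm); tip=end*e+mid*nrm
    Ln=130 if sg>0 else 80; piv=tip-Ln*e
    ex=np.array([np.cos(np.radians(ph)),np.sin(np.radians(ph))]); ey=np.array([-ex[1],ex[0]])
    org=piv+11*ex-sg*75*ey
    nout=-nrm if (-nrm)@ex<0 else nrm
    pad=tip-20*e+5*nout
    print(name,"area",st[k,4],"len",np.ptp(s),"tip",tip,"piv",piv,"origin",org,"pad",pad,"fit angle",np.degrees(np.arctan2(*cv2.fitLine(L.astype(np.float32),2,0,.1,.01).ravel()[[1,0]])),np.degrees(la))
E
```

```text
foot centres by corners [[ 0.51265812  0.17990257  0.012     ]
 [ 0.51956729 -0.18907233  0.012     ]]
long area 155 len 121.89959438911 tip [443.00806994 147.79243585] piv [520.02463043 252.52280113] origin [510.31920619 177.34431524] pad [450.82868058 166.86697514] fit angle 54.040756 -126.33
short area 100 len 75.38067081554419 tip [ 480.95674317 -177.67942438] piv [ 498.44907919 -255.74361707] origin [ 519.78001052 -183.00441602] pad [ 480.45081513 -198.28874355] fit angle -77.009056 102.63000000000001
```

Call:
{"method": "move_arm", "body": {"moves": [0,-3.6,2.75,0,0,0,0,0,-3.6,2.75,0,0,0,0,0,-3.6,2.75,0,0,0,0,0,-3.6,2.75,0,0,0,0,0,-3.6,2.75,0,0,0,0,0,-3.6,2.75,0,0,0,0,0,-3.6,2.75,0,0,0,0,0,-3.6,2.75,0,0,0,0]}}

```text
clock: 0.9
tool_pos: [0.4594, -0.2795, 0.2345]
orientation: [180.0, -0.0, -153.8]
force: [-0.1, 0.0, 0.1]
opening: 0.0291
gripper_force: 0.0
```

Call:
{"method": "move_arm", "body": {"moves": [0,0,0,0,0,0,-0.14,0,0,0,0,0,0,-0.14,0,0,0,0,0,0,-0.14,0,0,0,0,0,0,-0.14,0,0,0,0,0,0,-0.14,0,0,0,0,0,0,-0.14]}}

```text
clock: 1.5
tool_pos: [0.4589, -0.2811, 0.2342]
orientation: [180.0, 0.0, -105.4]
force: [0.6, -0.0, -0.8]
opening: 0.0005
gripper_force: 0.0
```

Call:
{"method": "move_arm", "body": {"moves": [0,-4.3,1.7,0,0,0,0,0,-4.3,1.7,0,0,0,0,0,-4.3,1.7,0,0,0,0,0,-4.3,1.7,0,0,0,0,0,-4.3,1.7,0,0,0,0,0,-4.3,1.7,0,0,0,0,0,-4.3,1.7,0,0,0,0,0,-4.3,1.7,0,0,0,0]}}

```text
clock: 2.3
tool_pos: [0.4205, 0.0884, 0.2347]
orientation: [-180.0, 0.0, -105.7]
force: [1.2, 0.4, -0.5]
opening: 0.0004
gripper_force: 0.0
```

Call:
{"method": "move_arm", "body": {"moves": [0,-4.3,1.7,0,0,0,0,0,-4.3,1.7,0,0,0,0,0,0,0,0,0,0,0]}}

```text
clock: 2.6
tool_pos: [0.4114, 0.1829, 0.2344]
orientation: [-180.0, 0.0, -105.4]
force: [0.8, -1.5, -0.3]
opening: 0.001
gripper_force: 0.0
```

```bash
python3 - <<'E'
from plant import ctrl, vision
import cv2, pickle
o=ctrl.get_obs(); print(o["tool_pos"],o["orientation"],o["force"],o["clock"])
m=vision.camera_model("wrist"); p,d=vision.snapshot("wrist"); print(m)
cv2.imwrite("pics/w1.png",p[...,::-1]); pickle.dump((p,d,m),open("w1.pkl","wb"))
E
```

```text
[0.41142601 0.18291171 0.23442732] [-1.79992948e+02  3.36813291e-02 -1.05441227e+02] [ 0.76983875 -1.517522   -0.26570506] 2.6
{'vertical_fov': 59.65318591338405, 'cx': 250.0278492736303, 'cy': 186.46104760132204, 'cam_to_world': array([[-9.63789518e-01,  2.54930485e-01,  7.82317921e-02,
         3.89278557e-01],
       [ 2.66663493e-01,  9.22027248e-01,  2.80635591e-01,
         1.06426323e-01],
       [-5.89276626e-04,  2.91335204e-01, -9.56620851e-01,
         3.85338643e-01],
       [ 0.00000000e+00,  0.00000000e+00,  0.00000000e+00,
         1.00000000e+00]])}
```

View pics/w1.png

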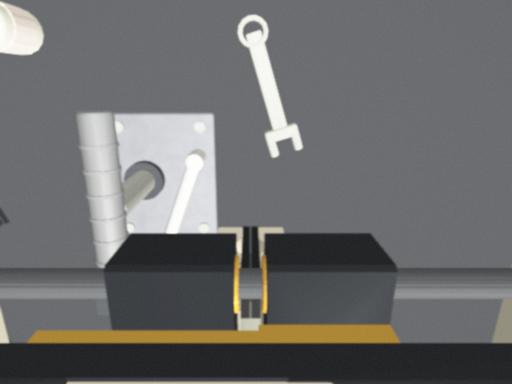

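The wrist view shows the long lever's round end at about (195,161), with the blade running to (172,232). The bar is at left, and the foot's free-end edge lies along v≈113 with its robot-side edge at u≈215.

```bash
python3 - <<'E'
from meas import *
p,d,m=pickle.load(open("w1.pkl","rb"))
g=cv2.cvtColor(p,cv2.COLOR_RGB2GRAY)
P=cloud(m,d); z=P[...,2]
M=np.zeros_like(g); M[140:230,150:215]=1
mk=(M>0)&(z>.11)&(z<.145)&(g>200); v,u=np.nonzero(mk); L=P[mk]*1000
print(len(u),"z med",np.median(L[:,2])); L=ray(m,u,v,.131)[:,:2]*1000
vx,vy,x0,y0=cv2.fitLine(L.astype(np.float32),2,0,.1,.01).ravel(); print("ang",np.degrees(np.arctan2(vy,vx)))
la=np.radians(-126.2); e=np.array([np.cos(la),np.sin(la)]); n=np.array([-e[1],e[0]])
s=L@e; w=L@n
for a in range(0,45,5):
    k=(s<s.max()-a)&(s>=s.max()-a-5); print(a,k.sum(),w[k].min(),w[k].max())
k=s<s.max()-15; mid=(w[k].min()+w[k].max())/2; tip=s.max()*e+np.median(w[k])*n; print("tip",tip)
# foot edges on z=.012
for uv in [(112,113),(214,113),(217,200)]: print(uv,ray(m,np.array(uv[0]),np.array(uv[1]),.012)*1000, g[uv[1],uv[0]-6:uv[0]+7])
print(g[105:120,160])
E
```

```text
1121 z med 131.5560191784464
ang 53.483864
0 11 264.2623444328695 272.22479212975713
5 105 263.76044785494406 278.00352022198183
10 105 264.6810016901807 278.25052091921754
15 86 265.5847403218376 277.05248016137847
20 85 265.5341997656097 276.09267517980084
25 82 265.5087235254594 276.0990873593589
30 80 265.6882088343979 276.1055695398708
35 82 265.6374496001397 276.112122873915
40 77 265.5861285820462 276.1187485395129
tip [439.4167859  141.58011634]
(112, 113) [542.79663369  94.89027524  12.        ] [174 171 166 160 152 142 132 131 136 145 147 148 145]
(214, 113) [435.37444465 124.606651    12.        ] [163 159 160 153 140 125 114 110 110 111 110 109 109]
(217, 200) [461.82542949 221.65904387  12.        ] [224 223 226 221 201 164 125 110 110 111 111 108 112]
[111 108 111 109 111 109 114 127 154 186 206 213 215 216 216]
```

Call:
{"method": "move_arm", "body": {"moves": [0,1.0,0.5,0,0,0,0,0,0,0,4.0,0,0,0,0,0,0,4.0,0,0,0,0,0,0,3.9,0,0,0,0,0,0,0,0,0,0,0,0,0,0,0,0,0]}}

```text
clock: 3.25
tool_pos: [0.4044, 0.169, 0.1163]
orientation: [180.0, -0.1, -105.8]
force: [1.3, 0.9, 0.3]
opening: 0.0002
gripper_force: 0.0
```

```bash
python3 - <<'E'
from plant import ctrl, vision
import cv2, pickle
o=ctrl.get_obs(); print(o["tool_pos"],o["orientation"],o["force"],o["clock"])
m=vision.camera_model("wrist"); p,d=vision.snapshot("wrist")
cv2.imwrite("pics/w2.png",p[...,::-1])
E
```

```text
[0.40437696 0.16902783 0.11626442] [ 1.79990867e+02 -8.38236706e-02 -1.05767105e+02] [1.28709422 0.88281413 0.34616749] 3.25
```

View pics/w2.png

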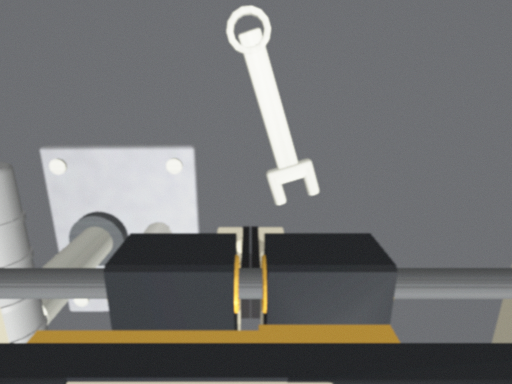

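The lever's round end is at about (158,228). The closed fingers (tips at u≈218-284) sit clear of it on the robot side.

Call:
{"method": "move_arm", "body": {"moves": [0,-0.3,-0.5,0,0,0,0,0,0,-0.5,0,0,0,0,0,0,0,0,0,0,0,0,0,0,0,0,0,0]}}

```text
clock: 3.7
tool_pos: [0.415, 0.1706, 0.116]
orientation: [-180.0, 0.0, -105.7]
force: [0.5, 0.0, 0.1]
opening: 0.0004
gripper_force: 0.0
```

Call:
{"method": "move_arm", "body": {"moves": [0,0,-0.5,0,0,0,0,0,0,-0.5,0,0,0,0,0,0,-0.5,0,0,0,0,0,0,0,0,0,0,0,0,0,0,0,0,0,0]}}

```text
clock: 4.2
tool_pos: [0.4291, 0.1663, 0.1154]
orientation: [180.0, -0.0, -105.7]
force: [-2.1, 0.8, 0.8]
opening: 0.0007
gripper_force: 1.2
```

Call:
{"method": "move_arm", "body": {"moves": [0,0,-0.5,0,0,0,0,0,0,-0.5,0,0,0,0,0,0,-0.5,0,0,0,0,0,0,-0.5,0,0,0,0,0,0,0,0,0,0,0,0,0,0,0,0,0,0]}}

```text
clock: 4.8
tool_pos: [0.449, 0.1615, 0.1156]
orientation: [-180.0, 0.1, -105.7]
force: [-2.2, 2.3, -0.7]
opening: 0.0005
gripper_force: 1.8
```

Call:
{"method": "move_arm", "body": {"moves": [0,0,-0.4,0,0,0,0,0,0,-0.3,0,0,0,0,0,0,-0.3,0,0,0,0,0,0,0,0,0,0,0,0,0,0,0,0,0,0]}}

```text
clock: 5.3
tool_pos: [0.4578, 0.1579, 0.1154]
orientation: [180.0, -0.1, -105.7]
force: [-5.4, -0.6, 1.1]
opening: 0.0002
gripper_force: 2.3
```

Call:
{"method": "move_arm", "body": {"moves": [0,0,-0.2,0,0,0,0,0,0,-0.2,0,0,0,0,0,0,0,0,0,0,0,0,0,0,0,0,0,0]}}

```text
clock: 5.7
tool_pos: [0.4612, 0.1566, 0.1153]
orientation: [179.9, -0.1, -105.7]
force: [-6.0, -0.8, 1.7]
opening: 0.0005
gripper_force: 2.5
```

```bash
cat >st.py <<'E'
from plant import ctrl, vision
import numpy as np,sys
ph=np.radians(float(sys.argv[1])); ex=np.array([np.cos(ph),np.sin(ph),0]); ey=np.array([-ex[1],ex[0],0]); ref=np.array([float(sys.argv[2]),float(sys.argv[3]),0])/1000
o=ctrl.get_obs(); r=o["tool_pos"]-ref
print("along",r@ex*1000,"lat",r@ey*1000,"z",o["tool_pos"][2],"F press",-o["force"]@ex,"F lat",o["force"]@ey,"grip",o["gripper_force"],"t",o["clock"])
E
python3 st.py -15.6 449.2 161.7; python3 st.py -15.6 449.2 161.7
```

```text
along 12.970538816558449 lat -1.6941121140089013 z 0.11530749803219062 F press 5.5734711194927815 F lat -2.4170444513116585 grip 2.510183279773628 t 5.7
along 12.970538816558449 lat -1.6941121140089013 z 0.11530749803219062 F press 5.5734711194927815 F lat -2.4170444513116585 grip 2.510183279773628 t 5.7
```

Call:
{"method": "move_arm", "body": {"moves": [0,0,-0.2,0,0,0,0,0,0,0,0,0,0,0,0,0,0,0,0,0,0]}}

```text
clock: 6.0
tool_pos: [0.463, 0.1559, 0.1153]
orientation: [179.9, -0.1, -105.7]
force: [-5.7, -2.8, 2.6]
opening: 0.0003
gripper_force: 2.6
```

Call:
{"method": "move_arm", "body": {"moves": [0,0,-0.1,0,0,0,0,0,0,0,0,0,0,0,0,0,0,0,0,0,0]}}

```text
clock: 6.3
tool_pos: [0.4639, 0.1556, 0.1152]
orientation: [179.9, -0.1, -105.7]
force: [-7.0, -2.2, 2.3]
opening: 0.0004
gripper_force: 2.7
```

```bash
python3 st.py -15.6 449.2 161.7
```

```text
along 15.79963376692477 lat -1.9729713982860473 z 0.11524559005233682 F press 6.161263546472086 F lat -4.003421030640227 grip 2.696108055120021 t 6.3
```

Call:
{"method": "move_arm", "body": {"moves": [0,0,-0.1,0,0,0,0,0,0,0,0,0,0,0,0,0,0,0,0,0,0]}}

```text
clock: 6.6
tool_pos: [0.4648, 0.1552, 0.1152]
orientation: [179.9, -0.1, -105.7]
force: [-5.6, -2.3, 2.0]
opening: 0.0002
gripper_force: 2.7
```

```bash
python3 st.py -15.6 449.2 161.7
```

```text
along 16.735893043950178 lat -2.0527485384635122 z 0.11520894251871563 F press 4.7648167496922955 F lat -3.733342889057276 grip 2.7482264814511836 t 6.6
```

Call:
{"method": "move_arm", "body": {"moves": [0,0,-0.1,0,0,0,0,0,0,0,0,0,0,0,0,0,0,0,0,0,0]}}

```text
clock: 6.9
tool_pos: [0.4657, 0.1549, 0.1152]
orientation: [179.9, -0.1, -105.7]
force: [-6.1, -1.3, 1.8]
opening: 0.0006
gripper_force: 2.8
```

```bash
python3 st.py -15.6 449.2 161.7
```

```text
along 17.727419537291663 lat -2.105275726552647 z 0.11522308351623624 F press 5.559679354156098 F lat -2.9393990853840264 grip 2.803643861720957 t 6.9
```

Call:
{"method": "move_arm", "body": {"moves": [0,0,-0.1,0,0,0,0,0,0,0,0,0,0,0,0,0,0,0,0,0,0]}}

```text
clock: 7.2
tool_pos: [0.4666, 0.1546, 0.1152]
orientation: [179.9, -0.1, -105.7]
force: [-6.4, -2.2, 2.1]
opening: 0.0004
gripper_force: 2.9
```

```bash
python3 st.py -15.6 449.2 161.7; python3 - <<'E'
from plant import vision
import cv2
p,d=vision.snapshot("top"); q,d=vision.snapshot("scene")
a=cv2.resize(p[175:260,140:245],None,fx=4,fy=4,interpolation=2); b=cv2.resize(q[100:185,215:320],None,fx=4,fy=4,interpolation=2)
import numpy as np
cv2.imwrite("pics/t2.png",np.hstack([a,b])[:600,:800,::-1] if a.shape[1]*2<=800 else cv2.resize(np.hstack([a,b]),(800,int(340*800/840)))[...,::-1])
E
```

```text
along 18.68225940989384 lat -2.1729233609820238 z 0.11518560588738849 F press 5.541076978773266 F lat -3.8355553324917078 grip 2.8582818110726294 t 7.2
```

View pics/t2.png

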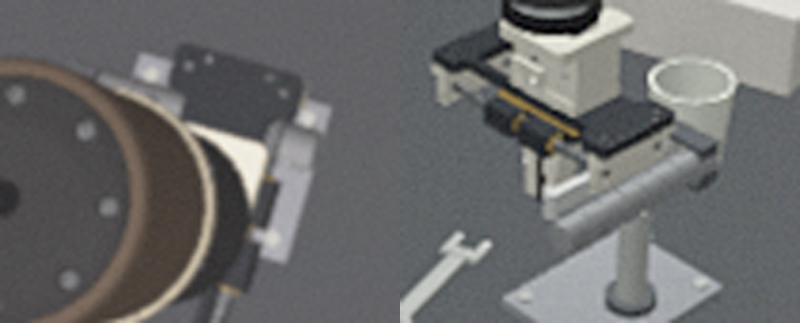

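The scene view (right half) shows the fingers behind the lever's end. A gap to the bar remains near (560,205), and the body is clear above the bar. I'll continue in 1 mm steps.

Call:
{"method": "move_arm", "body": {"moves": [0,0,-0.1,0,0,0,0,0,0,0,0,0,0,0,0,0,0,0,0,0,0]}}

```text
clock: 7.6
tool_pos: [0.4675, 0.1543, 0.1152]
orientation: [179.9, -0.1, -105.7]
force: [-6.2, -1.5, 2.7]
opening: 0.0003
gripper_force: 2.9
```

```bash
python3 st.py -15.6 449.2 161.7
```

```text
along 19.649612191965996 lat -2.197202700643976 z 0.11519447660520248 F press 5.587162743643996 F lat -3.138692217058413 grip 2.914470236592024 t 7.6
```

Call:
{"method": "move_arm", "body": {"moves": [0,0,-0.1,0,0,0,0,0,0,0,0,0,0,0,0,0,0,0,0,0,0]}}

```text
clock: 7.9
tool_pos: [0.4685, 0.154, 0.1152]
orientation: [179.9, -0.1, -105.7]
force: [-7.0, -2.7, 2.6]
opening: 0.0004
gripper_force: 3.0
```

```bash
python3 st.py -15.6 449.2 161.7
```

```text
along 20.62344271715071 lat -2.273713255143508 z 0.11515673539750143 F press 5.975052822287964 F lat -4.522981434938979 grip 2.973455618961678 t 7.9
```

Call:
{"method": "move_arm", "body": {"moves": [0,0,-0.1,0,0,0,0,0,0,0,0,0,0,0,0,0,0,0,0,0,0]}}

```text
clock: 8.2
tool_pos: [0.4693, 0.1536, 0.1152]
orientation: [179.9, -0.1, -105.7]
force: [-7.0, -2.6, 1.8]
opening: 0.0004
gripper_force: 3.1
```

```bash
python3 st.py -15.6 449.2 161.7
```

```text
along 21.565454666022394 lat -2.3591877674306136 z 0.11515358047646662 F press 6.05156566419601 F lat -4.378972157892227 grip 3.053278873612726 t 8.2
```

Call:
{"method": "move_arm", "body": {"moves": [0,0,-0.1,0,0,0,0,0,0,0,0,0,0,0,0,0,0,0,0,0,0]}}

```text
clock: 8.5
tool_pos: [0.4703, 0.1533, 0.1151]
orientation: [179.9, -0.1, -105.7]
force: [-6.8, -3.1, 3.2]
opening: 0.0003
gripper_force: 3.1
```

```bash
python3 st.py -15.6 449.2 161.7
```

```text
along 22.53847558370517 lat -2.388029749957203 z 0.11512982230475284 F press 5.700622173158742 F lat -4.802406210416846 grip 3.1253206337430584 t 8.5
```

```bash
cat >lev.py <<'E'
from meas import *
from plant import vision
def lev(p,d,m,box,ph,pv,tag):
    u0,u1,v0,v1=box; P=cloud(m,d)*1000; h=cv2.cvtColor(p,cv2.COLOR_RGB2HSV)
    e=np.radians(ph); ex=np.array([np.cos(e),np.sin(e)]); ey=np.array([-ex[1],ex[0]])
    Q=P[v0:v1,u0:u1]; hh=h[v0:v1,u0:u1]; xy=Q[...,:2]-np.array(pv); x=xy@ex; y=xy@ey
    mk=(hh[...,2]>190)&(hh[...,1]<40)&(Q[...,2]>112)&(Q[...,2]<135)&(abs(x)<80)&(abs(y)<140)
    n,l,st,c=cv2.connectedComponentsWithStats(mk.astype(np.uint8)); k=1+np.argmax(st[1:,4]); w=l==k
    X=x[w];Y=y[w];r=np.hypot(X,Y)
    print(tag,w.sum(),"x rel pivot med",np.median(X),"y med",np.median(Y),"angles deg",np.percentile(np.degrees(np.arctan2(-X,abs(Y))),[10,50,90]),"rmax",r.max(),"z",np.percentile(Q[...,2][w],[10,90]))
E
python3 - <<'E'
from lev import *
p,d,m=pickle.load(open("scene1.pkl","rb")); pv=(519.5,251.5)
lev(p,d,m,(215,320,100,185),-15.6,pv,"rest")
p,d=vision.snapshot("scene"); lev(p,d,m,(215,320,100,185),-15.6,pv,"now")
cv2.imwrite("pics/s3.png",cv2.resize(p[125:175,245:315],None,fx=10,fy=10,interpolation=2)[...,::-1])
E
```

```text
rest 47 x rel pivot med -23.081031160434616 y med -74.42709344412097 angles deg [13.45385875 17.69500354 21.39235816] rmax 126.81867942562427 z [125.23741231 129.65705347]
now 24 x rel pivot med 1.6872462775724197 y med -110.47541746510069 angles deg [-2.79240266 -0.79333042  1.00763725] rmax 132.65189885114975 z [126.03515503 129.11058258]
```

View pics/s3.png

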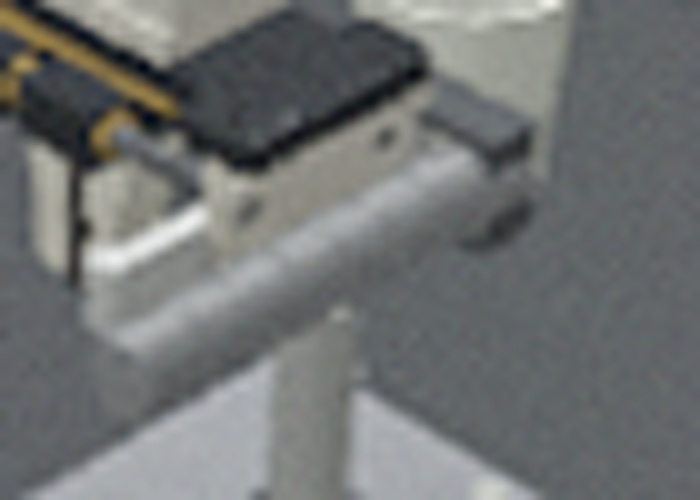

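The lever (85–210, 260–215) now looks nearly parallel to the bar, with air between them. Allowing for the bias measured at rest, it is about 2° short of the stop.

Call:
{"method": "move_arm", "body": {"moves": [0,0,-0.1,0,0,0,0,0,0,0,0,0,0,0,0,0,0,0,0,0,0]}}

```text
clock: 8.85
tool_pos: [0.4712, 0.153, 0.1151]
orientation: [179.9, -0.2, -105.7]
force: [-8.0, -2.7, 2.7]
opening: 0.0009
gripper_force: 3.2
```

```bash
python3 st.py -15.6 449.2 161.7
```

```text
along 23.514845041012464 lat -2.440801887253631 z 0.11511285786025492 F press 6.951903403054921 F lat -4.718913974256238 grip 3.215131482276709 t 8.85
```

Call:
{"method": "move_arm", "body": {"moves": [0,0,-0.1,0,0,0,0,0,0,0,0,0,0,0,0,0,0,0,0,0,0]}}

```text
clock: 9.15
tool_pos: [0.4721, 0.1527, 0.1151]
orientation: [179.9, -0.2, -105.7]
force: [-7.6, -2.4, 2.2]
opening: 0.0003
gripper_force: 3.3
```

```bash
python3 st.py -15.6 449.2 161.7
```

```text
along 24.46964219776174 lat -2.4643861890892547 z 0.11511307114010265 F press 6.641946928838735 F lat -4.311806726514783 grip 3.3197665214538574 t 9.15
```

Call:
{"method": "move_arm", "body": {"moves": [0,0,-0.1,0,0,0,0,0,0,0,0,0,0,0,0,0,0,0,0,0,0]}}

```text
clock: 9.45
tool_pos: [0.473, 0.1525, 0.1151]
orientation: [179.9, -0.2, -105.7]
force: [-8.2, -2.4, 2.5]
opening: 0.0001
gripper_force: 3.4
```

```bash
python3 st.py -15.6 449.2 161.7
```

```text
along 25.412571761539134 lat -2.491923004196857 z 0.11511117413288852 F press 7.224349579949141 F lat -4.493959646006685 grip 3.443057870026678 t 9.45
```

Call:
{"method": "move_arm", "body": {"moves": [0,0,-0.1,0,0,0,0,0,0,0,0,0,0,0,0,0,0,0,0,0,0]}}

```text
clock: 9.75
tool_pos: [0.4736, 0.1522, 0.115]
orientation: [179.8, -0.2, -105.7]
force: [-9.5, -1.3, 4.5]
opening: 0.0003
gripper_force: 4.7
```

```bash
python3 st.py -15.6 449.2 161.7
```

```text
along 26.025201161556183 lat -2.6002648767565253 z 0.1150352893193663 F press 8.776558349337426 F lat -3.772998854982713 grip 4.657001537270844 t 9.75
```

The hard stop is reached: the finger force jumped and the tool's advance slowed. Holding.

Call:
{"method": "move_arm", "body": {"moves": [0,0,0,0,0,0,0,0,0,0,0,0,0,0,0,0,0,0,0,0,0,0,0,0,0,0,0,0,0,0,0,0,0,0,0,0,0,0,0,0,0,0,0,0,0,0,0,0,0,0,0,0,0,0,0,0]}}

```text
clock: 10.55
tool_pos: [0.4736, 0.1522, 0.1151]
orientation: [179.9, -0.2, -105.7]
force: [-9.0, -1.5, 4.3]
opening: 0.0002
gripper_force: 4.6
```

```bash
python3 st.py -15.6 449.2 161.7; python3 - <<'E'
from lev import *
m=vision.camera_model("scene")
p,d=vision.snapshot("scene"); lev(p,d,m,(215,320,100,185),-15.6,(519.5,251.5),"now")
E
```

```text
along 26.077038311260125 lat -2.572879494976918 z 0.1150792136309622 F press 8.235207172602438 F lat -3.88122610255683 grip 4.614208303391933 t 10.55
now 27 x rel pivot med 4.572884005430258 y med -113.22644972837546 angles deg [-4.38085356 -2.38688694 -0.48991789] rmax 134.86384122593776 z [125.64154878 129.63339752]
```

Call:
{"method": "move_arm", "body": {"moves": [0,0,0,0,0,0,0,0,0,0,0,0,0,0,0,0,0,0,0,0,0,0,0,0,0,0,0,0,0,0,0,0,0,0,0,0,0,0,0,0,0,0,0,0,0,0,0,0,0,0,0,0,0,0,0,0]}}

```text
clock: 11.4
tool_pos: [0.4736, 0.1522, 0.115]
orientation: [179.9, -0.2, -105.7]
force: [-10.0, -2.0, 3.8]
opening: 0.0004
gripper_force: 4.6
```

Call:
{"method": "move_arm", "body": {"moves": [0,0,0.5,0,0,0,0,0,0,0.8,0,0,0,0,0,0,1.0,0,0,0,0,0,0,1.0,0,0,0,0,0,0,1.0,0,0,0,0,0,0,1.0,0,0,0,0,0,0,1.0,0,0,0,0,0,0,0.5,0,0,0,0]}}

```text
clock: 12.2
tool_pos: [0.409, 0.1718, 0.1157]
orientation: [-180.0, -0.0, -105.7]
force: [-0.3, 0.2, 0.0]
opening: 0.0007
gripper_force: 0.0
```

```bash
python3 st.py -15.6 449.2 161.7; python3 - <<'E'
from lev import *
m=vision.camera_model("scene")
p,d=vision.snapshot("scene"); lev(p,d,m,(215,320,100,185),-15.6,(519.5,251.5),"now")
E
```

```text
along -41.42473498963219 lat -1.0734675937518368 z 0.11565368863635442 F press 0.3671137866791896 F lat 0.15283249911212402 grip 0.0 t 12.2
now 55 x rel pivot med -20.236118820743595 y med -65.9311381768689 angles deg [ 2.84414612 16.97159952 20.08683415] rmax 126.83125439270854 z [125.53122061 129.2251384 ]
```

Call:
{"method": "move_arm", "body": {"moves": [0,0,0,-4,0,0,0,0,0,0,-4,0,0,0,0,0,0,-4,0,0,0,0,0,0,0,0,0,-0.134]}}

```text
clock: 12.65
tool_pos: [0.4124, 0.1734, 0.2411]
orientation: [-179.6, 0.4, -97.9]
force: [-0.1, -0.2, -0.4]
opening: 0.0007
gripper_force: 0.0
```

```bash
python3 st.py -15.6 449.2 161.7;  python3 - <<'E'
from plant import ctrl
print(ctrl.get_obs()["orientation"])
E
```

```text
along -38.57432667336125 lat 1.419614262413065 z 0.24110243059147218 F press 0.08875771749874233 F lat -0.1968519708611923 grip 0.0 t 12.65
[-179.61472691    0.35553579  -97.92803098]
```

Call:
{"method": "move_arm", "body": {"moves": [0,4.5,-0.8,0,0,0,0,0,4.5,-0.8,0,0,0,0,0,4.5,-0.8,0,0,0,0,0,4.5,-0.8,0,0,0,0,0,4.5,-0.8,0,0,0,0,0,4.5,-0.8,0,0,0,0,0,4.5,-0.8,0,0,0,0,0,4.5,-0.8,0,0,0,0]}}

```text
clock: 13.45
tool_pos: [0.4227, -0.1957, 0.2358]
orientation: [-180.0, -0.0, -98.0]
force: [0.9, 1.1, 0.5]
opening: 0.0002
gripper_force: 0.0
```

Call:
{"method": "move_arm", "body": {"moves": [0,0,0,0,0,0,0,0,0,0,0,0,0,0,0,0,0,0,0,0,0]}}

```text
clock: 13.75
tool_pos: [0.4229, -0.1932, 0.2354]
orientation: [180.0, -0.0, -98.0]
force: [-0.9, 0.1, 0.5]
opening: 0.0006
gripper_force: 0.0
```

```bash
python3 st.py -8 480.5 -201; python3 - <<'E'
from plant import ctrl, vision
import cv2, pickle
print(ctrl.get_obs()["orientation"])
m=vision.camera_model("wrist"); p,d=vision.snapshot("wrist")
cv2.imwrite("pics/w3.png",p[...,::-1]); pickle.dump((p,d,m),open("w3.pkl","wb"))
E
```

```text
along -58.0976319552398 lat -0.28957577372964416 z 0.23543596648030665 F press 0.9443924728223725 F lat -0.019243095621934856 grip 0.0 t 13.75
[ 1.79981640e+02 -8.64396033e-04 -9.80246661e+01]
```

View pics/w3.png

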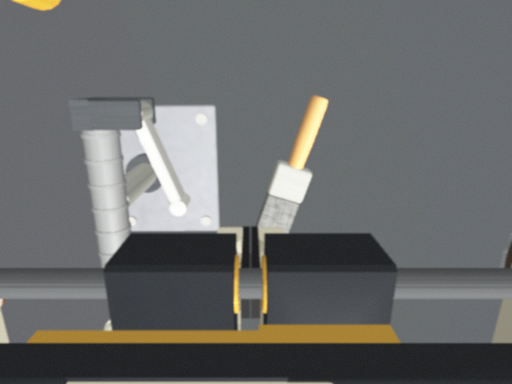

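The wrist view shows the short lever's round end at about (178,208), with the blade running up to the bracket at (145,118). The brush lies low at right.

```bash
python3 - <<'E'
from meas import *
p,d,m=pickle.load(open("w3.pkl","rb"))
g=cv2.cvtColor(p,cv2.COLOR_RGB2GRAY); z=cloud(m,d)[...,2]
M=np.zeros_like(g); M[112:225,140:200]=1
mk=(M>0)&(z>.118)&(z<.145)&(g>200); n,l,st,c=cv2.connectedComponentsWithStats(mk.astype(np.uint8)); mk=l==1+np.argmax(st[1:,4])
v,u=np.nonzero(mk); L=ray(m,u,v,.131)[:,:2]*1000; print(len(u),np.median(z[mk]))
f=cv2.fitLine(L.astype(np.float32),2,0,.1,.01).ravel(); print("ang",np.degrees(np.arctan2(f[1],f[0])))
la=np.radians(102.6); e=np.array([np.cos(la),np.sin(la)]); n=np.array([-e[1],e[0]]); s=L@e; w=L@n
for a in range(0,30,3):
    k=(s<s.max()-a)&(s>=s.max()-a-3); print(a,k.sum(),w[k].min(),w[k].max())
k=(s<s.max()-18); print("ref tip",s.max()*e+np.median(w[k])*n,"len",np.ptp(s))
E0=[]
for vv in (125,150,175,205):
    r=g[vv,205:235].astype(int); E0.append((205+np.argmax(-np.diff(r)),vv))
E0=np.array(E0);print(E0.tolist()); Q=ray(m,E0[:,0]+.5,E0[:,1],.012)*1000; dd=Q[0]-Q[-1]; print("edge ang",np.degrees(np.arctan2(dd[1],dd[0])))
E
```

```text
1180 0.13163126697353397
ang -77.98926
0 38 -435.547042489768 -424.9541917542985
3 59 -436.74907232750104 -421.68508374654584
6 61 -436.78528782666865 -420.23443290399484
9 47 -436.0613510240159 -424.4284468524126
12 41 -434.2631703422661 -424.9509502519874
15 43 -434.34398858486327 -425.0082793450815
18 43 -434.4242161372168 -425.12231073472356
21 43 -434.4641104245859 -424.8338446454812
24 44 -434.19010324705073 -424.8909181897101
27 42 -434.2301687620427 -425.0044463508886
ref tip [ 480.12913861 -179.09477699] len 79.8637235613765
[[215, 125], [216, 150], [217, 175], [218, 205]]
edge ang -97.59828755672395
```

Call:
{"method": "move_arm", "body": {"moves": [0,-0.3,0,0,0,0,0,0,0,0,4.0,0,0,0,0,0,0,4.0,0,0,0,0,0,0,4.0,0,0,0,0,0,0,0,0,0,0,0,0,0,-1.0,0,0,0,0,0,0,-1.0,0,0,0,0,0,0,0,0,0,0]}}

```text
clock: 14.6
tool_pos: [0.4262, -0.1906, 0.1396]
orientation: [-179.6, 0.0, -98.0]
force: [0.2, 0.4, -0.3]
opening: 0.0003
gripper_force: 0.0
```

```bash
python3 st.py -8 480.5 -201
```

```text
along -55.25165984615219 lat 2.7700174490659633 z 0.13960478181578967 F press -0.10907133395971114 F lat 0.40314021765160946 grip 0.0 t 14.6
```

Call:
{"method": "move_arm", "body": {"moves": [0,0,0,0,0,0,0,0,0,0,0,0,0,0]}}

```text
clock: 14.8
tool_pos: [0.4238, -0.1905, 0.1364]
orientation: [-179.9, 0.0, -98.0]
force: [0.0, -0.6, 0.0]
opening: 0.0006
gripper_force: 0.0
```

```bash
python3 st.py -8 480.5 -201; python3 - <<'E'
from plant import ctrl
o=ctrl.get_obs(); print(o["joint_pos"],o["orientation"],o["qvel"],o["force"],o["tau"])
E
```

```text
along -57.64876631917258 lat 2.4760224845100347 z 0.13643691087355642 F press -0.09101482484819047 F lat -0.6060535905924737 grip 0.0 t 14.8
[ 1.67979019e-01  5.86160490e+00 -3.29806393e+01 -6.67714005e-03
 -5.10517372e+01 -8.19504665e+00] [-1.79895806e+02  2.02597625e-02 -9.80312418e+01] [-0.03678249  0.65145229 -0.53768429 -0.0075697   0.16341419  0.04389414] [ 0.00578272 -0.61282233  0.03408697] [ 7.74565944e-02 -3.31661153e+01  2.46302909e+01  5.85683361e+00
  2.59635126e-02 -1.58885359e-04]
```

Call:
{"method": "move_arm", "body": {"moves": [0,0,-1.0,0,0,0,0,0,0,0,1.0,0,0,0,0,0,0,0,0,0,0]}}

```text
clock: 15.1
tool_pos: [0.4326, -0.1918, 0.1238]
orientation: [179.8, 0.0, -98.1]
force: [0.1, 0.3, -0.4]
opening: 0.0006
gripper_force: 0.0
```

```bash
python3 st.py -8 480.5 -201
```

```text
along -48.70227152878444 lat 2.4239846913689123 z 0.1238046942947241 F press -0.04556781815761217 F lat 0.34630270449445155 grip 0.0 t 15.1
```

Call:
{"method": "move_arm", "body": {"moves": [0,0,-0.5,0.8,0,0,0,0,0,-0.5,0,0,0,0,0,0,-0.5,0,0,0,0,0,0,-0.5,0,0,0,0,0,0,0,0,0,0,0,0,0,0,0,0,0,0]}}

```text
clock: 15.7
tool_pos: [0.4533, -0.1947, 0.1176]
orientation: [180.0, 0.0, -98.0]
force: [-0.4, 0.0, 0.7]
opening: 0.0004
gripper_force: 0.0
```

```bash
python3 st.py -8 480.5 -201
```

```text
along -27.838643682310924 lat 2.423363709425883 z 0.11757276116638724 F press 0.4151359693304509 F lat -0.02737221032038832 grip 0.0 t 15.7
```

Call:
{"method": "move_arm", "body": {"moves": [0,0,-0.4,0.2,0,0,0,0,0,-0.4,0,0,0,0,0,0,-0.2,0,0,0,0,0,0,0,0,0,0,0,0,0,0,0,0,0,0]}}

```text
clock: 16.2
tool_pos: [0.4627, -0.1961, 0.1154]
orientation: [180.0, -0.0, -98.0]
force: [-2.3, -0.5, -0.1]
opening: 0.0005
gripper_force: 1.1
```

```bash
python3 st.py -8 480.5 -201
```

```text
along -18.332270914960993 lat 2.3257613263477968 z 0.11536491677573947 F press 2.1685454110668183 F lat -0.8454968498327263 grip 1.0572999707073905 t 16.2
```

Call:
{"method": "move_arm", "body": {"moves": [0,0,-0.5,0,0,0,0,0,0,-0.5,0,0,0,0,0,0,-0.4,0,0,0,0,0,0,-0.3,0,0,0,0,0,0,0,0,0,0,0,0,0,0,0,0,0,0]}}

```text
clock: 16.8
tool_pos: [0.4798, -0.1981, 0.1153]
orientation: [179.9, 0.0, -98.0]
force: [-5.0, 3.4, 2.4]
opening: 0.0005
gripper_force: 2.5
```

```bash
python3 st.py -8 480.5 -201
```

```text
along -1.1121653847140505 lat 2.7863090659227363 z 0.11528119998297356 F press 5.462627152815416 F lat 2.629276326926926 grip 2.5324744766112417 t 16.8
```

Call:
{"method": "move_arm", "body": {"moves": [0,0,-0.2,0,0,0,0,0,0,-0.2,0,0,0,0,0,0,0,0,0,0,0,0,0,0,0,0,0,0]}}

```text
clock: 17.2
tool_pos: [0.4835, -0.1984, 0.1152]
orientation: [179.9, 0.0, -98.0]
force: [-6.0, 4.0, 1.6]
opening: 0.0003
gripper_force: 2.9
```

```bash
python3 st.py -8 480.5 -201; python3 - <<'E'
from lev import *
pv=(519.6-11*.99+75*-.139,-186-(-11*-.139)*-1-75*.99); print(pv)
p,d,m=pickle.load(open("scene1.pkl","rb")); lev(p,d,m,(150,260,190,290),-8,pv,"rest")
p,d=vision.snapshot("scene"); lev(p,d,m,(150,260,190,290),-8,pv,"now")
E
```

```text
along 2.614422352264874 lat 2.9518194755691622 z 0.11518574906109053 F press 6.452589559854834 F lat 3.100777330818681 grip 2.9318645247258246 t 17.2
(498.285, -258.721)
rest 66 x rel pivot med -14.074224644174167 y med 42.383705294177346 angles deg [ 9.89031867 17.78142648 21.81176938] rmax 76.57029997931876 z [126.44562897 129.92374746]
now 45 x rel pivot med 2.355000986923079 y med 33.43311665491216 angles deg [-14.4612852   -3.14656021   1.10068781] rmax 59.98602602585838 z [126.49805999 129.56409225]
```

Call:
{"method": "move_arm", "body": {"moves": [0,0,-0.1,0,0,0,0,0,0,0,0,0,0,0,0,0,0,0,0,0,0]}}

```text
clock: 17.55
tool_pos: [0.4844, -0.1985, 0.1152]
orientation: [179.9, 0.0, -98.0]
force: [-5.7, 5.6, 1.4]
opening: 0.0006
gripper_force: 3.0
```

```bash
python3 st.py -8 480.5 -201
```

```text
along 3.5049533146034415 lat 3.0086915454266987 z 0.11515095117738178 F press 6.433199496560164 F lat 4.770587731339648 grip 3.045048324856907 t 17.55
```

Call:
{"method": "move_arm", "body": {"moves": [0,0,-0.1,0,0,0,0,0,0,0,0,0,0,0,0,0,0,0,0,0,0]}}

```text
clock: 17.85
tool_pos: [0.4853, -0.1986, 0.1152]
orientation: [179.9, 0.0, -98.0]
force: [-6.0, 4.5, 1.7]
opening: 0.0002
gripper_force: 3.2
```

```bash
python3 st.py -8 480.5 -201
```

```text
along 4.447598360273113 lat 3.0372378760289185 z 0.1151545762556788 F press 6.57130811428516 F lat 3.630187788589378 grip 3.1590243695973186 t 17.85
```

Call:
{"method": "move_arm", "body": {"moves": [0,0,-0.1,0,0,0,0,0,0,0,0,0,0,0,0,0,0,0,0,0,0]}}

```text
clock: 18.15
tool_pos: [0.4863, -0.1987, 0.1151]
orientation: [179.9, 0.1, -98.0]
force: [-5.2, 5.7, 1.7]
opening: 0.0001
gripper_force: 3.3
```

```bash
python3 st.py -8 480.5 -201
```

```text
along 5.386773571720834 lat 3.052623869051356 z 0.11512460618180789 F press 5.907576503806379 F lat 4.921110672896284 grip 3.2933369278907776 t 18.15
```

Call:
{"method": "move_arm", "body": {"moves": [0,0,-0.1,0,0,0,0,0,0,0,0,0,0,0,0,0,0,0,0,0,0]}}

```text
clock: 18.45
tool_pos: [0.4871, -0.1988, 0.1151]
orientation: [179.9, 0.1, -98.0]
force: [-6.1, 6.8, 2.4]
opening: 0.0005
gripper_force: 3.5
```

```bash
python3 st.py -8 480.5 -201
```

```text
along 6.252891589392888 lat 3.121718299885948 z 0.1150763792632557 F press 6.997543470535291 F lat 5.880323680903525 grip 3.4962203074246645 t 18.45
```

Call:
{"method": "move_arm", "body": {"moves": [0,0,-0.1,0,0,0,0,0,0,0,0,0,0,0,0,0,0,0,0,0,0]}}

```text
clock: 18.75
tool_pos: [0.488, -0.1989, 0.1151]
orientation: [179.9, 0.1, -98.0]
force: [-6.6, 6.8, 2.7]
opening: 0.0005
gripper_force: 3.8
```

```bash
python3 st.py -8 480.5 -201
```

```text
along 7.124744517034779 lat 3.1328058667965464 z 0.11505850120704772 F press 7.448508709513811 F lat 5.8359578133513175 grip 3.783817815128714 t 18.75
```

Call:
{"method": "move_arm", "body": {"moves": [0,0,-0.1,0,0,0,0,0,0,0,0,0,0,0,0,0,0,0,0,0,0]}}

```text
clock: 19.05
tool_pos: [0.4884, -0.1989, 0.115]
orientation: [179.8, 0.1, -98.0]
force: [-8.9, 7.9, 3.8]
opening: 0.0004
gripper_force: 5.0
```

```bash
python3 st.py -8 480.5 -201
```

```text
along 7.561823141097023 lat 3.1796811217687146 z 0.115031235629326 F press 9.94544320754552 F lat 6.610659438597057 grip 4.965420286171138 t 19.05
```

Call:
{"method": "move_arm", "body": {"moves": [0,0,0,0,0,0,0,0,0,0,0,0,0,0,0,0,0,0,0,0,0,0,0,0,0,0,0,0,0,0,0,0,0,0,0,0,0,0,0,0,0,0,0,0,0,0,0,0,0,0,0,0,0,0,0,0]}}

```text
clock: 19.85
tool_pos: [0.4884, -0.1989, 0.115]
orientation: [179.8, 0.1, -98.0]
force: [-9.2, 8.1, 4.3]
opening: 0.0006
gripper_force: 4.9
```

Call:
{"method": "move_arm", "body": {"moves": [0,0,0,0,0,0,0,0,0,0,0,0,0,0,0,0,0,0,0,0,0,0,0,0,0,0,0,0,0,0,0,0,0,0,0,0,0,0,0,0,0,0,0,0,0,0,0,0,0,0,0,0,0,0,0,0]}}

```text
clock: 20.65
tool_pos: [0.4884, -0.1989, 0.115]
orientation: [179.8, 0.1, -98.0]
force: [-8.4, 7.4, 5.9]
opening: 0.0005
gripper_force: 4.9
```

```bash
python3 st.py -8 480.5 -201; python3 - <<'E'
from lev import *
m=vision.camera_model("scene"); p,d=vision.snapshot("scene"); lev(p,d,m,(150,260,190,290),-8,(498.3,-258.7),"now")
cv2.imwrite("pics/s4.png",cv2.resize(p[190:270,150:260],None,fx=7,fy=7,interpolation=2)[...,::-1])
E
```

```text
along 7.5465510084473 lat 3.204491309744806 z 0.11501725178384059 F press 9.339569542257808 F lat 6.116162769514288 grip 4.937016642652452 t 20.65
now 45 x rel pivot med 4.8240815080559445 y med 35.34145117324412 angles deg [-15.43469252  -7.51720996  -1.89254249] rmax 60.78811299018003 z [126.05998895 129.3600129 ]
```

View pics/s4.png

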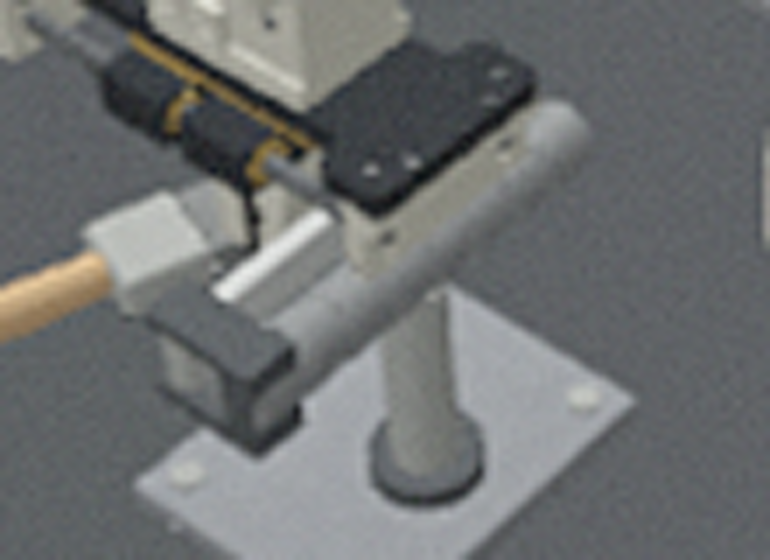

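The short lever (220–330, 295–220) lies parallel to the bar with air between, so it is at its stop. It has been held there for 1.6 s, so I'll release it.

Call:
{"method": "move_arm", "body": {"moves": [0,0,0.5,0,0,0,0,0,0,0.8,0,0,0,0,0,0,0.8,0,0,0,0,0,0,0.8,0,0,0,0,0,0,0.8,0,0,0,0,0,0,0.8,0,0,0,0,0,0,0,0,0,0,0]}}

```text
clock: 21.4
tool_pos: [0.4447, -0.1933, 0.1159]
orientation: [-180.0, 0.0, -98.0]
force: [-1.0, 0.2, -0.8]
opening: 0.0006
gripper_force: 0.0
```

Call:
{"method": "move_arm", "body": {"moves": [0,0,0,-3,0,0,0,0,0,0,-3,0,0,0,0,0,0,-3,0,0,0,0,0,0,0,0,0,0,0,0,0,0,0,0,0]}}

```text
clock: 21.9
tool_pos: [0.446, -0.1934, 0.2062]
orientation: [-179.9, 0.0, -98.0]
force: [0.2, 0.1, -1.0]
opening: 0.0003
gripper_force: 0.0
```

```bash
python3 - <<'E'
from lev import *
from plant import ctrl
m=vision.camera_model("scene"); p,d=vision.snapshot("scene"); lev(p,d,m,(150,260,190,290),-8,(498.3,-258.7),"short"); lev(p,d,m,(215,320,100,185),-15.6,(519.5,251.5),"long")
a=pickle.load(open("scene1.pkl","rb"))[0]; diff=cv2.absdiff(a,p).max(2)>40
n,l,st,c=cv2.connectedComponentsWithStats(diff.astype(np.uint8)); print([s.tolist() for s in st[1:] if s[4]>12])
o=ctrl.get_obs(); print(o["tool_pos"],o["force"],o["qvel"].max(),o["clock"])
E
```

```text
short 66 x rel pivot med -14.314535041162586 y med 43.29423590932505 angles deg [10.54699332 17.33468417 21.37089818] rmax 78.19143039953666 z [126.12184887 129.9964096 ]
long 54 x rel pivot med -20.543960951265763 y med -65.80275835027612 angles deg [ 3.22290552 17.45095026 20.1219869 ] rmax 128.3518662964237 z [125.73725039 129.4902482 ]
[[0, 0, 17, 22, 296], [13, 0, 35, 17, 484], [123, 0, 87, 193, 5699], [179, 0, 66, 40, 1641], [87, 4, 24, 68, 633], [0, 21, 25, 13, 128], [0, 22, 60, 86, 3872], [105, 71, 9, 7, 38], [59, 88, 13, 17, 92], [46, 98, 11, 6, 31], [59, 106, 5, 17, 30], [124, 113, 17, 14, 139], [90, 125, 4, 11, 22], [69, 130, 20, 9, 94], [182, 156, 11, 7, 21]]
[ 0.44529783 -0.19334609  0.20530446] [ 0.19464762  0.02305792 -0.35960168] 0.8743682046983333 21.95
```

Both levers read as sprung back to rest, the arm is clear, and the picture differences are all on the arm's side of the view.

```bash
python3 -c "
from plant import ctrl
print(ctrl.close_job())"
```

```text
the job is handed in; nothing more can be done
None
```

I pressed the long lever and then the short lever to their stops, at about 9–10 N on the tool each. I held each for about 1.6 s; both sprang back, and the job was handed in at 22 s with the arm clear and no sign of contact with the bars or anything else.

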